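# Load pocket tins into a spring-loaded counter dispenser

### The job

Load the two small rectangular pocket tins into the spring-loaded dispenser, one after the other: lay each flat in the mouth and press it straight down, gently, until both lips have snapped shut over it. When the second is under the lips, press the stack on down until you feel it bottom on the stop, lean on it for a moment with about 10 N more (at least 5, never more than 20), then let it rise against the lips. Never force a tin that jams, leave the other goods where they are, and let go at the end.

Things in the scene. Friction and masses are not known exactly. Their poses are not given: they have to be found in the camera images.
- tin_a: Small rectangular plain-metal pocket tin, 70 long (its x) x 40 wide (its y) x 18 mm high, 55 to 110 g, lying flat. Origin: centre of its underside, z up. It is symmetrical under a half turn.
- tin_b: The other pocket tin, identical to tin_a. Either may be loaded first.
- dispenser: Upright spring-loaded magazine fixed to the counter: dark steel foot 130 x 100 x 10 mm, on it an open aluminium head centred over the foot. Origin: centre of the foot on the counter, z up; a tin's length goes along x, its width along y, either way round. The head is clamped 0 to 8 mm above its low setting; this height is NOT measured and the points do not show it. Do not force or jam tins into it.
- mouth (a point): On the axis 105 mm above the counter: where, at the low setting, the underside of a tin laid in the mouth rests on the lips' slopes (really 105 to 113 mm; top of that tin 123 to 131). Tins have 1.5 mm play all round between end walls (inner faces x = +-36.5) and corner flanges (y = +-21.5). Long sides are open over |x| < 25 mm. Guides end 16 mm above the lips' undersides, then flares 10 mm high, 30 degrees off upright.
- lips (a point): On the axis 97 mm above the counter: height of the two lips' flat undersides at the low setting (really 97 to 105). A sprung brass lip 26 mm wide juts 5 mm in from each end wall: 3 mm upright nose, above it a slope leaning outwards 35 degrees from upright. A tin is past them when its top is below their undersides: 26 mm down from resting in the mouth. Spreading them takes 4 to 8 N.
- stop: Steel bracket 74 x 14 x 4 mm on the foot, inside the dispenser; origin on the axis 10 mm above the counter. It carries two upright pins on which the underside of the lower tin lands hard. The pins' height differs each time and is NOT measured: with two tins in, they are met 5 to 29 mm after the lips have shut. Until then only a spring plate (top 2 mm below the lips when empty) pushes up, 3 N at the top to 8 N at the bottom.
- lip_near (a joint): Outward travel (m) of the lip at the dispenser's -x end: 0 shut, about 0.0035 to 0.005 while a tin passes, at most 0.007. Over a loaded tin it is back at 0.
- lip_far (a joint): The same for the lip at the dispenser's +x end.
- large_tin: Bystander: rectangular plain-metal tin, 90 x 60 x 24 mm. Origin: centre of its underside.
- round_tin: Bystander: round plain-metal tin, 60 mm across, 20 mm high. Origin: centre of its underside.
- honey_jar: Bystander: amber jar, 68 mm across, 95 mm high, origin under its centre.
- syrup_bottle: Bystander: amber bottle, 60 mm across, 190 mm high, origin under its centre.
- carton: Bystander: cardboard carton 85 x 55 x 60 mm, origin under its centre.
- gift_box: Bystander: green box 100 x 70 x 35 mm, origin under its centre.

How it is judged:
By the outcome, as a careful person would: the job done as asked, in the order asked, and still so for the second after the job is handed in, with the robot touching nothing.
It also fails if it takes over 72 s, if anything falls off the work surface, if the arm or the gripper's body presses on something with over 40 N, if the wrist force passes 120 N, or if a joint passes its speed limit or range.

### The arm

A 7-joint arm with a two-finger parallel gripper is mounted at the origin on the work surface. World frame = base frame: x ahead of the robot, y to its left, z up, the work surface at z = 0. Lengths are in m, angles in rad, forces in N, time in s.
With the tool pointing down it reaches from about 0.4 to 0.875 m from the base axis. Payload 6.5 kg.
Tool frame: the origin (TCP) lies midway between the tips of the shut fingers; the grasp point (between the pads) lies 19 mm behind it (arm.grip_point_offset is the distance from the TCP to the grasp point, in m); z points along the fingers, y is the direction in which the jaws open and shut (so a half turn about z gives the same grasp; the last joint's range is limited). The gripper opens to 85 mm and grips with 20 to 120 N. Pads are 22 mm wide; open, the fingers measure 114 mm over their backs; the gripper's body (76 mm by 85 mm) begins 54 mm behind the grasp point. The pads swing forward as they close: fully open they stand 13 mm farther back than shut.
Start: joints at [-1.169, 0.536, -0.004, 1.538, 0.003, 1.067, -0.071], TCP at [0.293, 0.58, 0.231] pointing down, gripper open.
Joint ranges: [-2.7, 2.7], [-0.37, 2.16], [-1.27, 1.26], [0.24, 2.4], [-1.31, 4.45], [0.19, 1.91], [-2.76, 2.76]. Speed limits (rad/s): [2.39, 2.39, 3.14, 3.14, 3.14, 3.14, 3.14].

### API

Orientations are given as a rotation vector (axis times angle).
In Python, from plant import status, vision, ticket, arm gives the robot as it stands.
- The arm moves only by the shell command python3 -m jog 'ROWS' [OPENING] [FORCE]. ROWS is a JSON object of lists of equal length, an entry for each row: "translation": the shift along the tool's x, y, z in units of 60 mm (1.0 is 60 mm), a list of three; "twist": the turn about the tool's z in units of 10 degrees (1.0 is 10 degrees). In form: {"translation": [[tx, ty, tz], ...], "twist": [twist, ...]}. A call has exactly 8 rows; each row is the pose to reach, as a shift and turn from the pose commanded when the call began, along the tool's axes at that moment; what a row does not reach only later rows make up. A row lasts 1/8 s, in which the tool goes at most 62.5 mm and 10.7 degrees, less where a joint would pass 70% of its speed; a pose out of reach is approached as far as the arm can. A call with a gripper value outside its range is refused whole. OPENING is the gripper command: -1 is fully open, 1 is shut, values between are in proportion, set as the call begins (- or left out, the last holds). The fingers move at their own pace and stop on an object; FORCE is the grip in N (left out, the last holds). Time passes only in rows, so rows that repeat a pose let the fingers close, or fill a call up. It gives the time, the measured TCP pose, the force and the opening at its end, in the units of the state.
- status.get_state(): the state, without advancing time (a new reading comes with each control period).
- vision.camera(name): name is "side" or "top"; returns a dict with "pixels" (420x560x3 uint8, red, green, blue), "fx", "fy", "cx", "cy" (pixels), "extrinsics" (4x4, takes a point from camera to world coordinates). Camera axes: x right, y up, looking along -z (the intrinsics and any distortion apply to the point x, -y, -z); pixel columns grow to the right and rows downward; lengths in m; the calibration is good to about 2 mm. A picture is of the moment at which its call begins. There is no depth.
- ticket.job_done(): hands the job in, once; it reports no verdict.
The state is a dict: "t": time; "qpos": joint angles; "qd": joint speeds; "effort": joint torques, N m; "eef_pos": TCP position; "tcp_rot": TCP orientation; "ft_force": force on the tool from outside, world axes, zero at the start; "moment": the same for the moment, N m; "grip_width": finger opening in m.
Only numpy, scipy, OpenCV 4.12 (cv2) and the standard library are available. Lean on these libraries where they do the work, as an engineer would, in place of code of your own. Each camera call takes 0.05 s, during which the arm holds its last target.

## Working session

There is one attempt and no reset: what is moved stays moved. The work goes in short steps, Python scripts to look and compute and a shell command to move; the robot and the scene stay as the last step left them, time stands still between calls to the robot, and variables do not carry over. Pictures are saved under pics/ and viewed, and the job is handed in when it is done.

```bash
ls; mkdir -p pics
cat > h.py <<'E'
import numpy as np,cv2
from plant import status,vision,ticket,arm
from scipy.spatial.transform import Rotation as R
def ray(c,u,v):
    E=np.array(c["extrinsics"]); d=np.array([(u-c["cx"])/c["fx"],-(v-c["cy"])/c["fy"],-1.]); 
    return E[:3,3],E[:3,:3]@d
def plane(c,u,v,z):
    o,d=ray(c,u,v); return o+d*(z-o[2])/d[2]
def proj(c,p):
    E=np.array(c["extrinsics"]); q=E[:3,:3].T@(np.array(p)-E[:3,3]); return c["cx"]+c["fx"]*q[0]/-q[2], c["cy"]+c["fy"]*(-q[1])/-q[2]
def save(c,n): cv2.imwrite(f"pics/{n}.png",np.ascontiguousarray(c["pixels"][:,:,::-1]))
E
python3 - <<'E'
from h import *
import pickle
for n in("top","side"):
    c=vision.camera(n); save(c,n+"0"); pickle.dump(c,open(n+"0.pkl","wb")); print({k:v for k,v in c.items() if k!="pixels"})
print(status.get_state(), [a for a in dir(arm) if a[0]!='_'])
E
```

```text
pics
{'fx': 526.9798122384159, 'fy': 526.9798122384159, 'cx': 276.1334273771666, 'cy': 198.3657939489922, 'extrinsics': array([[ 0.0272922 ,  0.98956949, -0.14144737,  0.31934583],
       [-0.99962392,  0.02663871, -0.00651183,  0.01421226],
       [-0.00267593,  0.1415719 ,  0.98992436,  1.57715563],
       [ 0.        ,  0.        ,  0.        ,  1.        ]])}
{'fx': 394.4220175407652, 'fy': 394.4220175407652, 'cx': 276.30782914473394, 'cy': 210.3260815092575, 'extrinsics': array([[ 0.9986322 ,  0.03019987, -0.04268125,  0.46510176],
       [-0.0521902 ,  0.5266304 , -0.84849078, -0.77717496],
       [-0.00314706,  0.84955776,  0.52748621,  0.60019615],
       [ 0.        ,  0.        ,  0.        ,  1.        ]])}
{'t': 0.1, 'qpos': array([-1.16919836,  0.537117  , -0.00446307,  1.53874716,  0.00257731,
        1.06733542, -0.07124292]), 'qd': array([-0.00019003, -0.00133259, -0.00112017, -0.00370618,  0.00039244,
        0.00098238,  0.00016707]), 'effort': array([ 3.39801831e-03, -5.84568429e+01,  1.05233263e+00, -2.59776735e+01,
        1.26498661e-02,  4.56427195e-03, -2.10494994e-05]), 'eef_pos': array([0.29283496, 0.57965962, 0.23049384]), 'tcp_rot': array([-7.28007502e-01, -3.05578150e+00,  2.47445173e-03]), 'ft_force': array([-0.86548751, -0.0593342 , -0.64367046]), 'moment': array([-0.00728243,  0.03220654,  0.08052503]), 'grip_width': 0.08560760488334589} ['IKError', 'grip_point_offset']
```

View pics/top0.png

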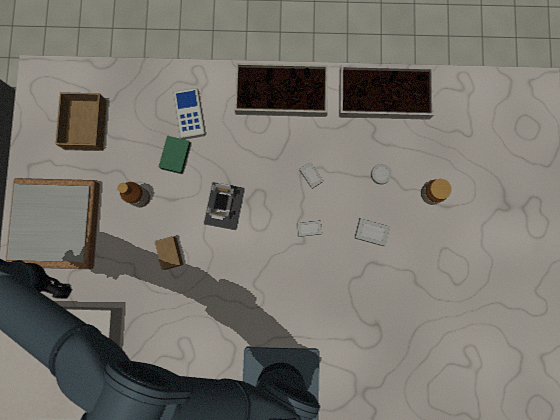

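View pics/side0.png

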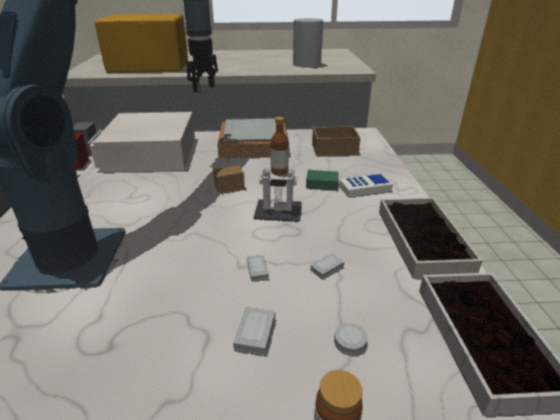

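Top view: the pocket tins are at about (312,176) and (310,228), and the dispenser is at (222,203). The large tin is at (372,231) and the round tin at (380,174). I'll zoom in for the outlines.

Run:
```python
from h import *
import pickle
c=pickle.load(open("top0.pkl","rb"));s=pickle.load(open("side0.pkl","rb"))
im=np.ascontiguousarray(c["pixels"][155:250,195:335,::-1]);im2=np.ascontiguousarray(s["pixels"][150:285,240:350,::-1])
cv2.imwrite("pics/topz.png",cv2.resize(im,None,fx=5.6,fy=5.6,interpolation=cv2.INTER_CUBIC))
cv2.imwrite("pics/sidez.png",cv2.resize(im2,None,fx=4.4,fy=4.4,interpolation=cv2.INTER_CUBIC))
g=c["pixels"].astype(int)
np.set_printoptions(linewidth=250)
print(g[165:192:2,295:330:2].sum(2)//3)
print(g[215:242:2,292:328:2].sum(2)//3)
print("dark foot")
```

```text
[[137 134 138 142 137 124 131 129 130 144 137 140 140 133 144 143 143 140]
 [136 139 140 132 142 132 136 138 136 118 134 127 125 124 129 143 138 142]
 [141 140 118 136 133 123 144 141 146 132 107 140 139 140 127 131 143 143]
 [137 137 115  99 135 138 144 141 140 142 132 119 144 144 139 130 129 138]
 [137 135 131  63 140 121 141 143 141 142 139 124 142 143 143 144 142 138]
 [140 137 123 132  83 138 144 146 144 142 144 112 133 143 145 142 140 145]
 [139 140 128 131 131  96 125 142 145 145 141 134 132 112 145 144 144 142]
 [141 139 134 131 142 101 137 136 145 143 143 145 138 124 141 143 143 144]
 [137 144 136 127 141 143 105 137 141 146 141 134 135 131 131 142 143 143]
 [139 141 137 121 140 140 133  97 134 126 132 129 120 137 141 143 145 143]
 [139 137 143 120 142 141 147  97 132 134 129  89 148 146 140 144 141 143]
 [135 139 140 131 139 138 141 143 121  90 146 144 141 140 145 144 140 141]
 [143 142 141 128 137 140 142 141 147 144 142 142 144 141 143 143 144 143]
 [138 139 142 141 130 144 141 142 139 143 141 143 143 144 147 143 142 144]]
[[142 145 142 141 132 125 139 144 142 141 144 142
[... 311 characters left out ...]
0 144 140 143]
 [147 145 124 137 142 148 149 147 145 145 144 148 150 134 122 149 143 142]
 [142 142 130 141 131 149 148 147 148 144 148 148 147 140 130 146 142 144]
 [144 143 137 140 136 150 144 147 144 146 147 145 144 111 128 144 141 141]
 [142 143 143 111 140 146 144 147 149 149 145 148 147 134 137 138 140 142]
 [144 144 148  88 132 149 143 143 138 136 140 133 134 143 138 129 139 143]
 [140 142 147  87 138 140 134  98  88  88 105 129 148 148 147 142 140 143]
 [145 145 142 149 147 135 132 146 141 144 147 144 141 141 141 142 140 143]
 [143 144 143 141 143 138 125 138 138 140 140 144 142 142 138 144 140 143]
 [144 141 142 141 137 132 120 137 140 143 143 144 142 142 139 141 141 143]]
dark foot
```

View pics/topz.png

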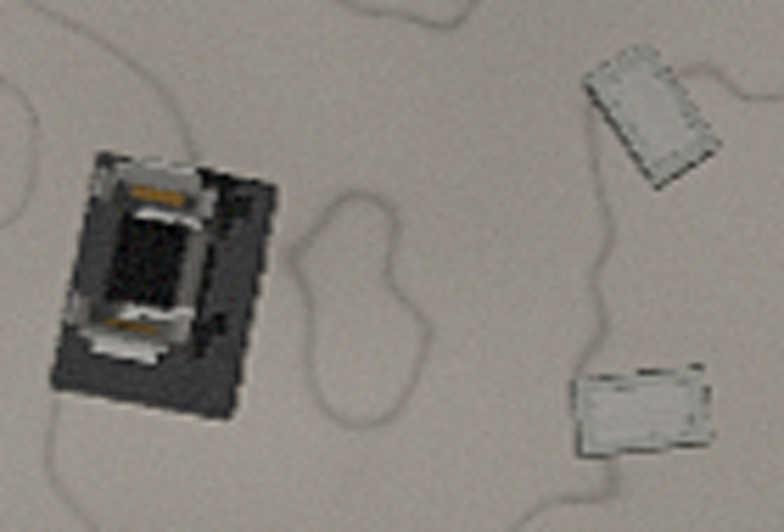

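View pics/sidez.png

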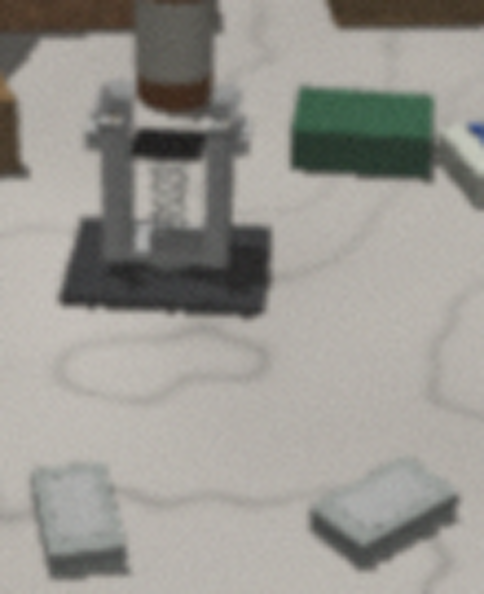

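```bash
cat > m.py <<'E'
from h import *
import pickle
c=pickle.load(open("top0.pkl","rb"))
def rep(P):
    P=np.array(P); ctr=P.mean(0); 
    e=[P[(i+1)%4]-P[i] for i in range(4)]; L=[np.linalg.norm(x[:2])*1000 for x in e]
    i=0 if L[0]+L[2]>L[1]+L[3] else 1
    d=e[i]-e[i+2]; return ctr.round(4),np.round(L,1),"yaw",round(np.degrees(np.arctan2(d[1],d[0]))%180,2)
foot=[(98,152),(278,185),(232,418),(52,385)]
A=[(585,78),(642,45),(720,148),(658,188)];B=[(575,380),(705,368),(714,445),(580,458)]
for n,q,z in(("foot",foot,.01),("A",A,.016),("B",B,.016)):
    print(n,rep([plane(c,195+(u+.5)/5.6-.5,155+(v+.5)/5.6-.5,z) for u,v in q]))
# foot mask
g=c["pixels"].astype(int).max(2)[165:245,195:255]
big=cv2.resize(c["pixels"].max(2)[170:240,195:255],None,fx=8,fy=8,interpolation=cv2.INTER_CUBIC)
m=(big<100).astype(np.uint8)
cn=max(cv2.findContours(m,0,1)[0],key=cv2.contourArea); r=cv2.minAreaRect(cn); bx=cv2.boxPoints(cv2.minAreaRect(cv2.convexHull(cn)))
print(rep([plane(c,195+(u+.5)/8-.5,170+(v+.5)/8-.5,.01) for u,v in bx]))
# brass pads
im=c["pixels"].astype(int); hsv=cv2.cvtColor(c["pixels"],cv2.COLOR_RGB2HSV)
mm=((hsv[...,0]>10)&(hsv[...,0]<28)&(hsv[...,1]>120)).astype(np.uint8); mm[:180]=0;mm[225:]=0;mm[:,:210]=0;mm[:,240:]=0
n,l,s,ce=cv2.connectedComponentsWithStats(mm)
for i in range(1,n): print("brass",ce[i],s[i][4],plane(c,*ce[i],.105).round(4))
E
python3 m.py
```

```text
foot (array([0.5179, 0.1801, 0.01  ]), array([ 98.9, 127.8,  97.8, 128. ]), 'yaw', np.float64(171.26))
A (array([ 0.6161, -0.0781,  0.016 ]), array([35.8, 70. , 39.9, 71.5]), 'yaw', np.float64(36.08))
B (array([ 0.4554, -0.077 ,  0.016 ]), array([69.4, 41.1, 71.3, 41.5]), 'yaw', np.float64(96.97))
(array([0.5175, 0.18  , 0.01  ]), array([134.2, 102.6, 133.9, 101.4]), 'yaw', np.float64(170.7))
brass [223.  189.5] 18 [0.551  0.1749 0.105 ]
brass [222. 195.] 1 [0.5352 0.1771 0.105 ]
brass [217.5   212.625] 8 [0.4848 0.1876 0.105 ]
```

```bash
cat > go.py <<'E'
from h import *
import sys
def to(x,y,z,yaw):
    s=status.get_state(); M=R.from_rotvec(s["tcp_rot"]).as_matrix(); p=np.array(s["eef_pos"])
    cur=np.degrees(np.arctan2(M[1,0],M[0,0])); d=(yaw-cur+90)%180-90
    print("t",round(s["t"],2),"tcp",p.round(4),"yaw",round(cur,2),"tilt",M[:2,2].round(4),"F",np.round(s["ft_force"],2),"grip",round(s["grip_width"],4),"q",np.round(s["qpos"],2))
    print("units",(M.T@(np.array([x,y,z])-p)/.06).round(3),"twist",round(-d/10,3),"or",round((-d+180*np.sign(d))/10,2))
if __name__=="__main__": to(*map(float,sys.argv[1:5]))
E
python3 go.py 0.616 -0.078 0.12 36.1; python3 go.py 0.5177 0.180 0.2 -9;python3 go.py 0.4554 -0.077 0.12 97
```

```text
t 0.1 tcp [0.2928 0.5797 0.2305] yaw 153.2 tilt [-0.0006 -0.0015] F [-0.87 -0.06 -0.64] grip 0.0856 q [-1.17  0.54 -0.    1.54  0.    1.07 -0.07]
units [-9.75  -7.352  1.854] twist -6.29 or 11.71
t 0.1 tcp [0.2928 0.5797 0.2305] yaw 153.2 tilt [-0.0006 -0.0015] F [-0.87 -0.06 -0.64] grip 0.0856 q [-1.17  0.54 -0.    1.54  0.    1.07 -0.07]
units [-6.348 -4.255  0.516] twist -1.78 or 16.22
t 0.1 tcp [0.2928 0.5797 0.2305] yaw 153.2 tilt [-0.0006 -0.0015] F [-0.87 -0.06 -0.64] grip 0.0856 q [-1.17  0.54 -0.    1.54  0.    1.07 -0.07]
units [-7.353 -8.544  1.856] twist 5.62 or -12.38
```

```bash
python3 -m jog '{"translation":[[-0.6,-0.45,0],[-1.4,-1.05,0],[-2.2,-1.65,0],[-3.0,-2.25,0],[-3.8,-2.85,0],[-4.6,-3.45,0],[-5.4,-4.05,0],[-6.2,-4.65,0]],"twist":[-0.5,-1.2,-1.9,-2.6,-3.3,-4.0,-4.7,-5.4]}' -0.3 30; python3 go.py 0.616 -0.078 0.12 36.1
```

```text
t: 1.1
eef_pos: [0.4998, 0.1615, 0.2312]
tcp_rot: [0.745, -3.052, 0.0]
ft_force: [0.4, 0.3, -0.1]
grip_width: 0.0553
t 1.1 tcp [0.4998 0.1615 0.2312] yaw -152.56 tilt [-0.0001 -0.0001] F [ 0.41  0.27 -0.05] grip 0.0553 q [-0.35  0.33 -0.05  1.87  0.02  0.95  1.63]
units [ 0.12  -4.435  1.853] twist -0.866 or 17.13
```

```bash
python3 -m jog '{"translation":[[0,-0.7,0.2],[0.05,-1.5,0.5],[0.1,-2.3,0.9],[0.1,-3.1,1.3],[0.12,-3.8,1.7],[0.12,-4.3,1.85],[0.12,-4.43,1.85],[0.12,-4.43,1.85]],"twist":[-0.2,-0.5,-0.8,-0.87,-0.87,-0.87,-0.87,-0.87]}'; python3 go.py 0.616 -0.078 0.003 36.1
python3 - <<'E'
from h import *
for n in("top","side"):
    c=vision.camera(n); save(c,n+"1")
    if n=="side": cv2.imwrite("pics/side1z.png",cv2.resize(np.ascontiguousarray(c["pixels"][150:330,230:400,::-1]),None,fx=3.3,fy=3.3,interpolation=cv2.INTER_CUBIC))
E
```

```text
t: 2.1
eef_pos: [0.6144, -0.0756, 0.1205]
tcp_rot: [-0.968, 2.988, 0.001]
ft_force: [0.5, -0.1, 0.8]
grip_width: 0.0555
t 2.1 tcp [ 0.6144 -0.0756  0.1205] yaw -144.09 tilt [0.0001 0.0006] F [ 0.49 -0.11  0.8 ] grip 0.0555 q [ 0.06  0.62 -0.01  1.71  0.01  0.82  2.24]
units [ 0.003 -0.049  1.959] twist -0.019 or 17.98
```

View pics/side1z.png

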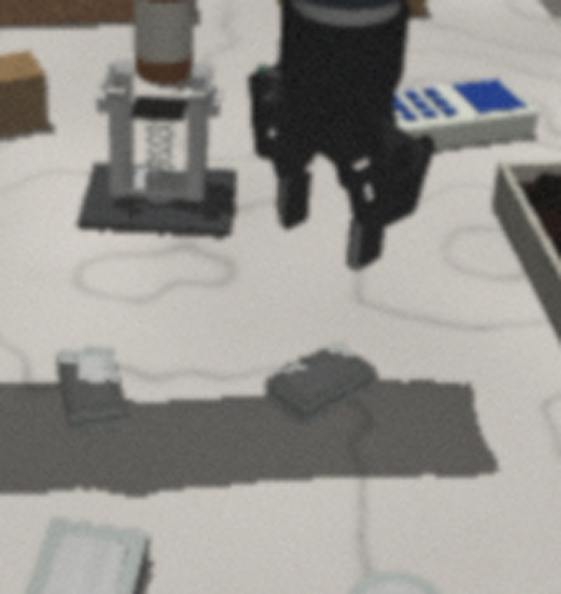

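The open gripper stands above tin A (zoom about 320,380) with the jaws across its width. I'll descend.

```bash
python3 -m jog '{"translation":[[0,-0.04,0.4],[0,-0.05,0.9],[0,-0.05,1.3],[0,-0.05,1.6],[0,-0.05,1.8],[0,-0.05,1.9],[0,-0.05,1.95],[0,-0.05,1.95]],"twist":[0,0,0,0,0,0,0,0]}'; python3 go.py 0.616 -0.078 0.003 36.1
```

```text
t: 3.2
eef_pos: [0.6165, -0.0788, 0.0036]
tcp_rot: [-0.968, 2.988, -0.0]
ft_force: [0.7, -0.1, -0.1]
grip_width: 0.0556
t 3.2 tcp [ 0.6165 -0.0788  0.0036] yaw -144.11 tilt [ 0.0005 -0.0001] F [ 0.65 -0.07 -0.09] grip 0.0556 q [ 0.06  0.79 -0.01  1.73  0.01  0.62  2.24]
units [-0.002  0.015  0.01 ] twist -0.021 or 17.98
```

```bash
python3 -m jog '{"translation":[[0,0,0],[0,0,0],[0,0,0],[0,0,0],[0,0,0],[0,0,0],[0,0,0],[0,0,0]],"twist":[0,0,0,0,0,0,0,0]}' 1 30; python3 go.py 0.616 -0.078 0.003 36.1
```

```text
t: 4.2
eef_pos: [0.6168, -0.0788, 0.004]
tcp_rot: [-0.968, 2.988, -0.001]
ft_force: [-0.3, 0.3, 5.0]
grip_width: 0.0393
t 4.2 tcp [ 0.6168 -0.0788  0.004 ] yaw -144.11 tilt [ 0.0012 -0.0001] F [-0.28  0.34  5.04] grip 0.0393 q [ 0.06  0.79 -0.01  1.72  0.01  0.62  2.24]
units [0.002 0.019 0.016] twist -0.021 or 17.98
```

```bash
python3 -m jog '{"translation":[[0,0,-0.2],[0,0,-0.7],[0,0,-1.4],[0,0,-2.1],[0,0,-2.7],[0,0,-3.1],[0,0,-3.1],[0,0,-3.1]],"twist":[0,0,0,0,0,0,0,0]}'; python3 go.py 0.5177 0.180 0.17 -9
```

```text
t: 5.2
eef_pos: [0.6153, -0.0786, 0.1883]
tcp_rot: [0.968, -2.987, -0.001]
ft_force: [-0.1, -0.3, -1.4]
grip_width: 0.0393
t 5.2 tcp [ 0.6153 -0.0786  0.1883] yaw -144.09 tilt [-0.0017  0.0001] F [-0.08 -0.26 -1.44] grip 0.0393 q [ 0.06  0.53 -0.01  1.66  0.    0.95  2.25]
units [-1.21   4.445  0.309] twist 4.491 or -13.51
```

```bash
python3 -m jog '{"translation":[[-0.15,0.5,0],[-0.35,1.2,0],[-0.55,2.0,0],[-0.8,2.8,0],[-1.0,3.6,0],[-1.15,4.2,0],[-1.21,4.44,0.1],[-1.21,4.44,0.3]],"twist":[0.5,1.3,2.1,2.9,3.7,4.3,4.5,4.5]}'; python3 -m jog '{"translation":[[0,0,0],[0,0,0],[0,0,0],[0,0,0],[0,0,0],[0,0,0],[0,0,0],[0,0,0]],"twist":[0,0,0,0,0,0,0,0]}';python3 go.py 0.5177 0.180 0.15 -9
python3 - <<'E'
from h import *
import pickle
for n,(a,b,d,e) in(("top",(150,250,180,270)),("side",(120,230,230,330))):
    c=vision.camera(n); pickle.dump(c,open(n+"2.pkl","wb"))
    cv2.imwrite(f"pics/{n}2z.png",cv2.resize(np.ascontiguousarray(c["pixels"][a:b,d:e,::-1]),None,fx=5.4,fy=5.4,interpolation=cv2.INTER_CUBIC))
E
```

```text
t: 6.2
eef_pos: [0.5178, 0.1808, 0.17]
tcp_rot: [-0.244, -3.131, 0.0]
ft_force: [-0.0, -0.5, -1.0]
grip_width: 0.0395
t: 7.2
eef_pos: [0.5188, 0.1797, 0.1713]
tcp_rot: [0.249, 3.132, -0.0]
ft_force: [0.1, 0.2, -0.6]
grip_width: 0.0393
t 7.2 tcp [0.5188 0.1797 0.1713] yaw 170.91 tilt [ 0. -0.] F [ 0.08  0.15 -0.57] grip 0.0393 q [-0.5   0.44  0.11  1.87 -0.06  0.84  1.05]
units [0.018 0.003 0.355] twist -0.009 or 17.99
```

View pics/side2z.png

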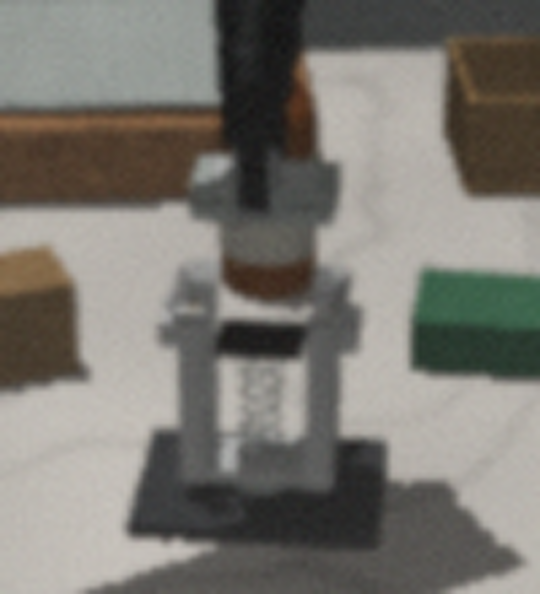

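View pics/top2z.png

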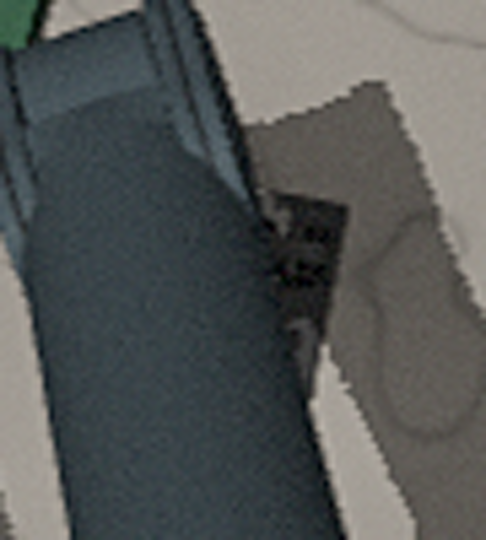

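Side view: the tin is held level above the head, spanning zoom columns 190–340, and the head spans roughly 178–358. I'll quantify the alignment against the foot corners.

Run:
```python
from h import *
import pickle
c=pickle.load(open("side2.pkl","rb"))
def pts(cx,cy,z,yaw,L,W):
    a=np.radians(yaw); ex=np.array([np.cos(a),np.sin(a),0]); ey=np.array([-np.sin(a),np.cos(a),0])
    return [np.array([cx,cy,z])+sx*L/2*ex+sy*W/2*ey for sx,sy in((-1,-1),(1,-1),(1,1),(-1,1))]
def zoom(p): u,v=proj(c,p); return (round((u-230+.5)*5.4-.5,1),round((v-120+.5)*5.4-.5,1))
print("foot top z.01",[zoom(p) for p in pts(.5177,.180,.01,-9,.13,.1)])
print("foot bottom",[zoom(p) for p in pts(.5177,.180,.0,-9,.13,.1)])
for zz in (.1673,.1853): print("tin",zz,[zoom(p) for p in pts(.5188,.1797,zz,-9,.07,.04)])
# edges along columns in raw image
g=c["pixels"].astype(int).sum(2)//3
np.set_printoptions(linewidth=250)
print(g[150:162,262:296])
print(g[178:194,258:300])
```

```text
foot top z.01 [(np.float64(124.3), np.float64(526.3)), (np.float64(378.4), np.float64(540.2)), (np.float64(388.5), np.float64(440.3)), (np.float64(152.5), np.float64(428.4))]
foot bottom [(np.float64(125.0), np.float64(542.6)), (np.float64(377.9), np.float64(556.6)), (np.float64(387.9), np.float64(456.0)), (np.float64(153.0), np.float64(444.0))]
tin 0.1673 [(np.float64(186.3), np.float64(222.7)), (np.float64(330.9), np.float64(228.7)), (np.float64(336.8), np.float64(194.7)), (np.float64(196.8), np.float64(189.1))]
tin 0.1853 [(np.float64(185.6), np.float64(188.2)), (np.float64(331.5), np.float64(194.1)), (np.float64(337.5), np.float64(160.9)), (np.float64(196.2), np.float64(155.4))]
[[ 60  60  62  75 112 145 151 155 165 158 128  85  44  28  29  33  34  53  65  66  71  73  70  71  72  78  72  80  96 101 122 152 172 174]
 [ 61  63  68  90 124 148 154 156 159 139 102  68  49  26  27  25  28  48  64  67  76  79  82  79  78  81  77  73  74  77 103 147 170 174]
 [ 62  62  69 101 137 149 144 139 134 107  80  65  47  33  31  32  29  48  63  67  75  79  78  79  79  76  77  73  72  75 101 144 
[... 3297 characters left out ...]
84 180 185 182]
 [182 180 184 180 159 115  94  92  89  90  90 100 134 170 181 176 164 139 137 146 148 157 149 133 147 168 175 170 145 111  91  90  89  89 107 151 179 183 184 182 184 182]
 [184 183 183 181 163 116  97  93  90  91  92 101 135 172 182 174 159 137 143 152 150 147 137 135 152 170 173 167 146 106  91  92  90  89 106 155 177 184 186 182 183 184]
 [182 183 185 182 165 122  95  95  92  89  91 104 131 171 181 173 151 135 154 161 154 138 130 132 159 171 171 167 142 105  96  92  89  87 107 155 179 180 181 181 181 180]
 [185 184 183 183 165 124  96  93  91  94  92 102 137 173 183 181 162 143 141 145 150 143 142 140 158 173 175 163 140 108  93  89  90  88 108 153 177 180 182 181 182 180]]
```

Everything agrees to about 1 mm, well within the flares' capture range. I'll lower the tin in stages and watch the force.

```bash
python3 -m jog '{"translation":[[0.01,0,0.1],[0.015,0,0.25],[0.015,0,0.4],[0.015,0,0.55],[0.015,0,0.65],[0.015,0,0.7],[0.015,0,0.7],[0.015,0,0.7]],"twist":[0,0,0,0,0,0,0,0]}';python3 go.py 0.5177 0.180 0.119 -9
```

```text
t: 8.3
eef_pos: [0.5181, 0.1799, 0.1296]
tcp_rot: [0.249, 3.131, 0.0]
ft_force: [0.4, 0.3, -0.0]
grip_width: 0.0392
t 8.3 tcp [0.5181 0.1799 0.1296] yaw 170.9 tilt [0.0005 0.0002] F [ 0.41  0.33 -0.02] grip 0.0392 q [-0.49  0.5   0.1   1.89 -0.07  0.75  1.06]
units [0.008 0.001 0.176] twist -0.01 or 17.99
```

```bash
python3 -m jog '{"translation":[[0,0,0.01],[0,0,0.02],[0,0,0.03],[0,0,0.05],[0,0,0.07],[0,0,0.09],[0,0,0.1],[0,0,0.1]],"twist":[0,0,0,0,0,0,0,0]}';python3 go.py 0.5177 0.180 0.119 -9
```

```text
t: 9.3
eef_pos: [0.5179, 0.1798, 0.1233]
tcp_rot: [-0.249, -3.132, 0.0]
ft_force: [-0.3, 0.3, -0.3]
grip_width: 0.0389
t 9.3 tcp [0.5179 0.1798 0.1233] yaw 170.9 tilt [-0. -0.] F [-0.32  0.31 -0.26] grip 0.0389 q [-0.49  0.51  0.1   1.9  -0.07  0.74  1.06]
units [0.004 0.003 0.071] twist -0.01 or 17.99
```

```bash
python3 -m jog '{"translation":[[0,0,0.01],[0,0,0.03],[0,0,0.05],[0,0,0.07],[0,0,0.09],[0,0,0.1],[0,0,0.1],[0,0,0.1]],"twist":[0,0,0,0,0,0,0,0]}';python3 go.py 0.5177 0.180 0.119 -9
```

```text
t: 10.3
eef_pos: [0.5181, 0.1803, 0.1175]
tcp_rot: [0.249, 3.131, 0.001]
ft_force: [-0.3, 2.4, 2.1]
grip_width: 0.0391
t 10.3 tcp [0.5181 0.1803 0.1175] yaw 170.92 tilt [0.0006 0.0006] F [-0.33  2.44  2.09] grip 0.0391 q [-0.49  0.52  0.1   1.9  -0.07  0.72  1.06]
units [ 0.006 -0.006 -0.025] twist -0.008 or 17.99
```

Run:
```python
from h import *
import pickle
for n,(a,b,d,e) in(("side",(120,230,230,330)),):
    c=vision.camera(n); pickle.dump(c,open(n+"3.pkl","wb"))
    cv2.imwrite(f"pics/{n}3z.png",cv2.resize(np.ascontiguousarray(c["pixels"][a:b,d:e,::-1]),None,fx=5.4,fy=5.4,interpolation=cv2.INTER_CUBIC))
```

```text
(no output)
```

View pics/side3z.png

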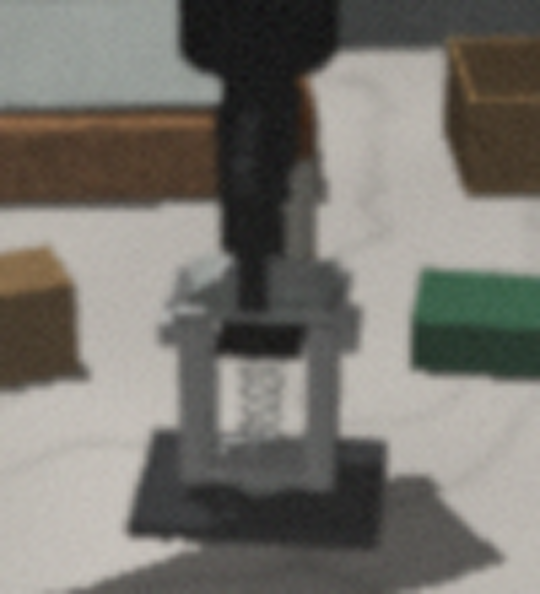

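Side view: the tin sits in the head with its top roughly level with the flares. The +y force (2.4 N) means the −y flare is touching, so I'll shift 1.5 mm in +y.

```bash
python3 -m jog '{"translation":[[0,0.01,0],[0,0.02,0],[0,0.025,0],[0,0.025,0],[0,0.025,0],[0,0.025,0],[0,0.025,0],[0,0.025,0]],"twist":[0,0,0,0,0,0,0,0]}';python3 go.py 0.5177 0.180 0.119 -9
```

```text
t: 11.35
eef_pos: [0.5179, 0.1811, 0.1172]
tcp_rot: [-0.249, -3.131, 0.0]
ft_force: [-1.1, 0.3, 0.7]
grip_width: 0.0388
t 11.35 tcp [0.5179 0.1811 0.1172] yaw 170.9 tilt [-0.0004 -0.0002] F [-1.13  0.28  0.71] grip 0.0388 q [-0.49  0.52  0.1   1.9  -0.07  0.72  1.06]
units [ 0.001 -0.019 -0.03 ] twist -0.01 or 17.99
```

```bash
python3 -m jog '{"translation":[[0,0,0.01],[0,0,0.02],[0,0,0.03],[0,0,0.04],[0,0,0.05],[0,0,0.05],[0,0,0.05],[0,0,0.05]],"twist":[0,0,0,0,0,0,0,0]}';python3 go.py 0.5177 0.180 0.119 -9
```

```text
t: 12.35
eef_pos: [0.5178, 0.1813, 0.1141]
tcp_rot: [-0.249, -3.131, 0.0]
ft_force: [-3.0, 1.8, -1.2]
grip_width: 0.0394
t 12.35 tcp [0.5178 0.1813 0.1141] yaw 170.91 tilt [-0.0006 -0.0001] F [-3.    1.84 -1.23] grip 0.0394 q [-0.49  0.53  0.1   1.9  -0.07  0.72  1.06]
units [-0.002 -0.022 -0.081] twist -0.009 or 17.99
```

```bash
python3 -m jog '{"translation":[[0.01,0.005,0],[0.02,0.01,0],[0.02,0.015,0],[0.02,0.015,0],[0.02,0.015,0],[0.02,0.015,0.01],[0.02,0.015,0.02],[0.02,0.015,0.02]],"twist":[0,0,0,0,0,0,0,0]}';python3 go.py 0.5177 0.180 0.119 -9
```

```text
t: 13.35
eef_pos: [0.5171, 0.1823, 0.113]
tcp_rot: [-0.249, -3.132, 0.0]
ft_force: [0.1, -0.0, -1.2]
grip_width: 0.0391
t 13.35 tcp [0.5171 0.1823 0.113 ] yaw 170.9 tilt [-0.     -0.0001] F [ 0.08 -0.02 -1.2 ] grip 0.0391 q [-0.5   0.53  0.1   1.9  -0.07  0.71  1.06]
units [-0.017 -0.036 -0.099] twist -0.01 or 17.99
```

```bash
python3 -m jog '{"translation":[[0,0,0.01],[0,0,0.02],[0,0,0.03],[0,0,0.04],[0,0,0.04],[0,0,0.04],[0,0,0.04],[0,0,0.04]],"twist":[0,0,0,0,0,0,0,0]}';python3 go.py 0.5177 0.180 0.119 -9
```

```text
t: 14.35
eef_pos: [0.5171, 0.1823, 0.1107]
tcp_rot: [0.249, 3.132, -0.0]
ft_force: [-1.0, 0.2, -0.3]
grip_width: 0.0393
t 14.35 tcp [0.5171 0.1823 0.1107] yaw 170.9 tilt [ 0. -0.] F [-0.97  0.23 -0.26] grip 0.0393 q [-0.49  0.53  0.1   1.9  -0.07  0.71  1.06]
units [-0.016 -0.037 -0.138] twist -0.01 or 17.99
```

```bash
python3 -m jog '{"translation":[[0,0,0],[0,0,0],[0,0,0],[0,0,0],[0,0,-0.1],[0,0,-0.4],[0,0,-0.8],[0,0,-0.9]],"twist":[0,0,0,0,0,0,0,0]}' -0.3;python3 -m jog '{"translation":[[0,0,0],[0,0,0],[0,0,0],[0,0,0],[0,0,0],[0,0,0],[0,0,0],[0,0,0]],"twist":[0,0,0,0,0,0,0,0]}' 1 30; python3 go.py 0.5171 0.1823 0.135 -9;  python3 - <<'E'
from h import *
import pickle
for n,(a,b,d,e) in(("side",(120,230,230,330)),):
    c=vision.camera(n); pickle.dump(c,open(n+"4.pkl","wb"))
    cv2.imwrite(f"pics/{n}4z.png",cv2.resize(np.ascontiguousarray(c["pixels"][a:b,d:e,::-1]),None,fx=5.4,fy=5.4,interpolation=cv2.INTER_CUBIC))
E
```

```text
t: 15.35
eef_pos: [0.5185, 0.1828, 0.1672]
tcp_rot: [0.249, 3.128, 0.003]
ft_force: [0.2, 0.5, 0.8]
grip_width: 0.055
t: 16.35
eef_pos: [0.5171, 0.1824, 0.1647]
tcp_rot: [0.249, 3.132, 0.0]
ft_force: [-0.4, 0.1, 0.2]
grip_width: -0.0002
t 16.35 tcp [0.5171 0.1824 0.1647] yaw 170.9 tilt [0.0001 0.    ] F [-0.39  0.09  0.2 ] grip -0.0002 q [-0.5   0.45  0.11  1.87 -0.06  0.82  1.05]
units [ 0.    -0.001  0.496] twist -0.01 or 17.99
```

View pics/side4z.png

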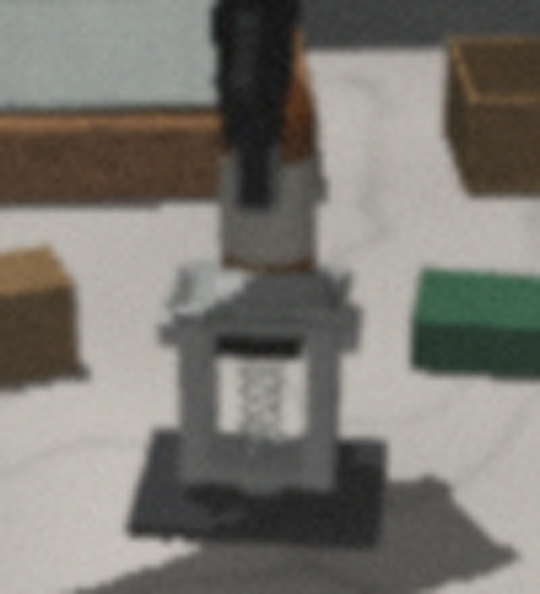

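Tin A lies level in the mouth. Next I press it down with the shut fingertips.

```bash
python3 -m jog '{"translation":[[0,0,0.15],[0,0,0.35],[0,0,0.5],[0,0,0.55],[0,0,0.6],[0,0,0.62],[0,0,0.65],[0,0,0.68]],"twist":[0,0,0,0,0,0,0,0]}'; python3 go.py 0.5171 0.1823 0.094 -9
```

```text
t: 17.4
eef_pos: [0.5172, 0.1824, 0.124]
tcp_rot: [0.249, 3.131, 0.0]
ft_force: [-0.8, -0.3, -0.1]
grip_width: 0.0002
t 17.4 tcp [0.5172 0.1824 0.124 ] yaw 170.9 tilt [0.0003 0.0002] F [-0.76 -0.35 -0.11] grip 0.0002 q [-0.5   0.51  0.1   1.9  -0.07  0.74  1.05]
units [ 0.002 -0.002  0.499] twist -0.01 or 17.99
```

```bash
python3 -m jog '{"translation":[[0,0,0.02],[0,0,0.04],[0,0,0.06],[0,0,0.08],[0,0,0.1],[0,0,0.12],[0,0,0.14],[0,0,0.14]],"twist":[0,0,0,0,0,0,0,0]}'; python3 go.py 0.5171 0.1823 0.094 -9
```

```text
t: 18.4
eef_pos: [0.5167, 0.1822, 0.1151]
tcp_rot: [-0.249, -3.131, 0.001]
ft_force: [0.9, -0.7, -0.5]
grip_width: 0.0003
t 18.4 tcp [0.5167 0.1822 0.1151] yaw 170.9 tilt [-0.0007 -0.0004] F [ 0.94 -0.67 -0.55] grip 0.0003 q [-0.5   0.52  0.1   1.9  -0.07  0.72  1.06]
units [-0.006  0.003  0.352] twist -0.01 or 17.99
```

```bash
cat > pic.py <<'E'
from h import *
import pickle,sys
k=sys.argv[1]
c=vision.camera("side"); pickle.dump(c,open(f"side{k}.pkl","wb"))
cv2.imwrite(f"pics/side{k}z.png",cv2.resize(np.ascontiguousarray(c["pixels"][140:220,245:315,::-1]),None,fx=7.4,fy=7.4,interpolation=cv2.INTER_CUBIC))
E
python3 pic.py 5; python3 go.py 0 0 0 0 | head -1
```

```text
t 18.45 tcp [0.5168 0.1822 0.1152] yaw 170.89 tilt [-0.0006 -0.0003] F [-0.02 -0.59 -0.03] grip 0.0002 q [-0.5   0.52  0.1   1.9  -0.07  0.72  1.06]
```

View pics/side5z.png

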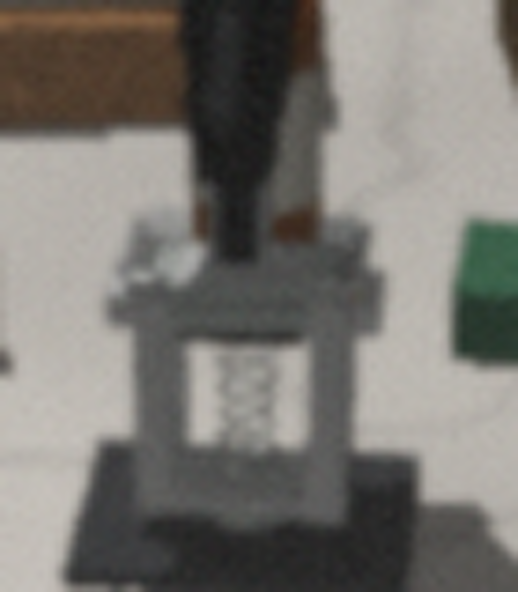

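The tin has gone down about 8 mm, and the lips' friction holds it at the dwell. I'll continue down.

```bash
python3 -m jog '{"translation":[[0,0,0.02],[0,0,0.04],[0,0,0.06],[0,0,0.08],[0,0,0.1],[0,0,0.12],[0,0,0.14],[0,0,0.16]],"twist":[0,0,0,0,0,0,0,0]}'; python3 go.py 0.5171 0.1823 0.094 -9
```

```text
t: 19.45
eef_pos: [0.5173, 0.1824, 0.1059]
tcp_rot: [0.249, 3.131, 0.0]
ft_force: [1.0, 0.5, 4.0]
grip_width: -0.0002
t 19.45 tcp [0.5173 0.1824 0.1059] yaw 170.9 tilt [0.0004 0.0002] F [0.95 0.54 4.01] grip -0.0002 q [-0.49  0.54  0.09  1.91 -0.08  0.7   1.06]
units [ 0.002 -0.003  0.199] twist -0.01 or 17.99
```

```bash
python3 -m jog '{"translation":[[0,0,0.03],[0,0,0.06],[0,0,0.09],[0,0,0.12],[0,0,0.14],[0,0,0.16],[0,0,0.18],[0,0,0.18]],"twist":[0,0,0,0,0,0,0,0]}'; python3 go.py 0.5171 0.1823 0.094 -9; python3 pic.py 6
```

```text
t: 20.45
eef_pos: [0.517, 0.1824, 0.095]
tcp_rot: [-0.249, -3.131, 0.0]
ft_force: [1.0, 0.2, 3.6]
grip_width: 0.0007
t 20.45 tcp [0.517  0.1824 0.095 ] yaw 170.91 tilt [-0.0003 -0.    ] F [0.98 0.2  3.59] grip 0.0007 q [-0.49  0.56  0.09  1.91 -0.08  0.68  1.06]
units [-0.002 -0.001  0.016] twist -0.009 or 17.99
```

View pics/side6z.png

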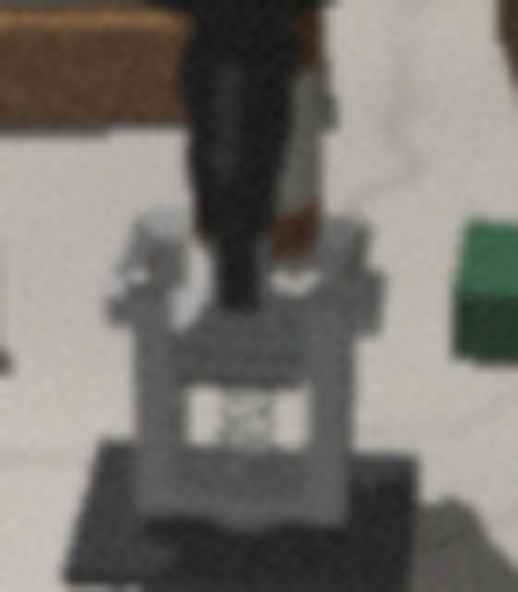

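```bash
python3 -m jog '{"translation":[[0,0,0.03],[0,0,0.06],[0,0,0.06],[0,0,0.06],[0,0,0.03],[0,0,0.0],[0,0,-0.02],[0,0,-0.02]],"twist":[0,0,0,0,0,0,0,0]}'; python3 go.py 0.5171 0.1823 0.094 -9;python3 -m jog '{"translation":[[0,0,-0.02],[0,0,-0.05],[0,0,-0.1],[0,0,-0.3],[0,0,-0.6],[0,0,-1.0],[0,0,-1.3],[0,0,-1.5]],"twist":[0,0,0,0,0,0,0,0]}';  python3 pic.py 7; python3 go.py 0.4554 -0.077 0.12 97
```

```text
t: 21.5
eef_pos: [0.517, 0.1824, 0.0964]
tcp_rot: [-0.249, -3.132, 0.0]
ft_force: [1.4, -0.0, 3.1]
grip_width: 0.0001
t 21.5 tcp [0.517  0.1824 0.0964] yaw 170.9 tilt [-0.0002  0.    ] F [ 1.44 -0.05  3.13] grip 0.0001 q [-0.49  0.55  0.09  1.91 -0.08  0.68  1.06]
units [-0.003 -0.001  0.039] twist -0.01 or 17.99
t: 22.5
eef_pos: [0.5177, 0.1825, 0.1883]
tcp_rot: [0.249, 3.13, 0.002]
ft_force: [-0.1, 0.1, 0.3]
grip_width: 0.0004
t 22.55 tcp [0.5183 0.1828 0.1893] yaw 170.89 tilt [0.0035 0.0016] F [ 0.46 -0.03  2.13] grip -0.0001 q [-0.51  0.42  0.11  1.85 -0.06  0.87  1.04]
units [ 0.354 -4.444  1.145] twist 7.389 or -10.61
```

View pics/side7z.png

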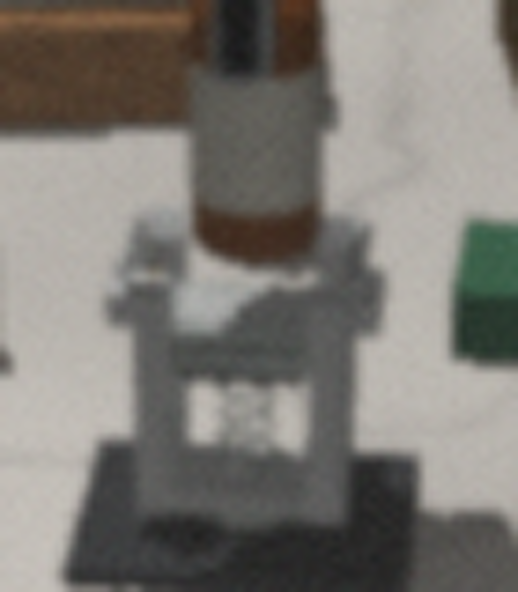

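Tin A is held under the lips. It rose only slightly from the 0.096 m press height. Now tin B.

```bash
python3 -m jog '{"translation":[[0,-0.5,0],[0.05,-1.2,0],[0.1,-1.9,0],[0.2,-2.6,0.1],[0.25,-3.3,0.3],[0.3,-3.9,0.6],[0.35,-4.43,0.9],[0.35,-4.43,1.15]],"twist":[0.8,1.8,2.8,3.8,4.8,5.8,6.8,7.39]}' -0.3 30;python3 -m jog '{"translation":[[0,0,0],[0,0,0.2],[0,0,0.4],[0,0,0.6],[0,0,0.8],[0,0,0.9],[0,0,0.9],[0,0,0.9]],"twist":[0,0,0,0,0,0,0,0]}'; python3 go.py 0.4552 -0.0762 0.003 97
python3 - <<'E'
from h import *
c=vision.camera("side")
cv2.imwrite("pics/side8z.png",cv2.resize(np.ascontiguousarray(c["pixels"][170:310,190:330,::-1]),None,fx=4,fy=4,interpolation=cv2.INTER_CUBIC))
E
```

```text
t: 23.55
eef_pos: [0.4532, -0.0794, 0.1168]
tcp_rot: [2.092, 2.344, -0.002]
ft_force: [0.3, 1.2, -0.2]
grip_width: 0.0557
t: 24.55
eef_pos: [0.4546, -0.0769, 0.0635]
tcp_rot: [2.082, 2.352, 0.001]
ft_force: [-0.4, -0.3, 0.7]
grip_width: 0.0557
t 24.55 tcp [ 0.4546 -0.0769  0.0635] yaw 96.99 tilt [ 0.0005 -0.    ] F [-0.42 -0.27  0.67] grip 0.0557 q [-0.22  0.53  0.36  2.15 -0.37  0.52  0.54]
units [0.01  0.011 1.009] twist -0.001 or 18.0
```

View pics/side8z.png

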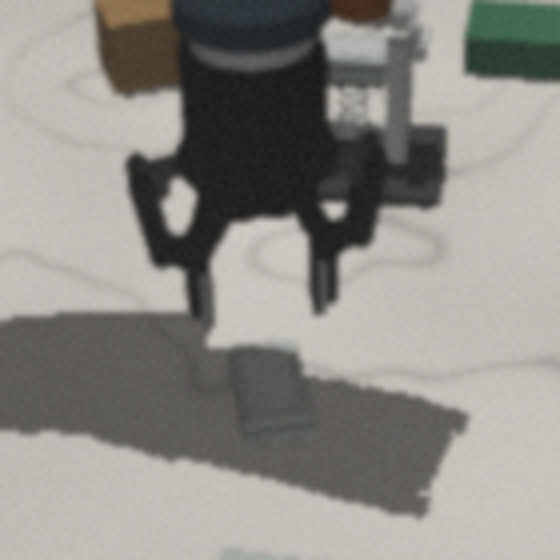

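The fingers (zoom columns 200 and 322) straddle tin B, which spans about 232–312. I'll descend and grip.

```bash
python3 -m jog '{"translation":[[0.01,0.01,0.2],[0.01,0.01,0.4],[0.01,0.01,0.6],[0.01,0.01,0.8],[0.01,0.01,0.9],[0.01,0.01,0.98],[0.01,0.01,1.0],[0.01,0.01,1.0]],"twist":[0,0,0,0,0,0,0,0]}';python3 -m jog '{"translation":[[0,0,0],[0,0,0],[0,0,0],[0,0,0],[0,0,0],[0,0,0],[0,0,0],[0,0,0]],"twist":[0,0,0,0,0,0,0,0]}' 1 30; python3 go.py 0.4552 -0.0762 0.003 97
```

```text
t: 25.6
eef_pos: [0.455, -0.0761, 0.0034]
tcp_rot: [2.082, 2.353, 0.0]
ft_force: [-0.5, -0.4, 0.1]
grip_width: 0.0555
t: 26.6
eef_pos: [0.4552, -0.0762, 0.0037]
tcp_rot: [2.081, 2.353, 0.001]
ft_force: [-0.3, 0.4, 5.9]
grip_width: 0.0389
t 26.6 tcp [ 0.4552 -0.0762  0.0037] yaw 97.0 tilt [0.0007 0.0001] F [-0.28  0.45  5.9 ] grip 0.0389 q [-0.15  0.65  0.27  2.15 -0.44  0.39  0.6 ]
units [-0.001  0.     0.012] twist -0.0 or 18.0
```

```bash
python3 -m jog '{"translation":[[0,0,-0.2],[0,0,-0.7],[0,0,-1.4],[0,0,-2.1],[0,0,-2.7],[0,0,-3.0],[0,0,-3.0],[0,0,-3.0]],"twist":[0,0,0,0,0,0,0,0]}'; python3 go.py 0.5171 0.1823 0.165 -9
```

```text
t: 27.6
eef_pos: [0.4541, -0.0759, 0.1827]
tcp_rot: [-2.081, -2.352, 0.001]
ft_force: [-0.2, -0.3, -0.5]
grip_width: 0.0393
t 27.6 tcp [ 0.4541 -0.0759  0.1827] yaw 97.01 tilt [-0.0011  0.0002] F [-0.16 -0.26 -0.54] grip 0.0393 q [-0.36  0.31  0.51  2.09 -0.21  0.79  0.4 ]
units [4.144 1.567 0.295] twist -7.399 or 10.6
```

```bash
python3 -m jog '{"translation":[[0.4,0.15,0],[1.0,0.4,0],[1.6,0.6,0],[2.3,0.9,0],[2.9,1.1,0],[3.5,1.3,0],[4.0,1.5,0],[4.14,1.57,0]],"twist":[-0.8,-1.8,-2.8,-3.8,-4.8,-5.8,-6.8,-7.4]}'; python3 -m jog '{"translation":[[0,0,0],[0,0,0],[0,0,0.1],[0,0,0.2],[0,0,0.3],[0,0,0.3],[0,0,0.3],[0,0,0.3]],"twist":[0,0,0,0,0,0,0,0]}'; python3 go.py 0.5171 0.1823 0.127 -9; python3 pic.py 9
```

```text
t: 28.6
eef_pos: [0.5172, 0.1843, 0.1817]
tcp_rot: [-0.235, -3.13, -0.0]
ft_force: [-0.8, -1.1, -0.9]
grip_width: 0.0394
t: 29.6
eef_pos: [0.5182, 0.182, 0.1655]
tcp_rot: [0.247, 3.131, 0.0]
ft_force: [-0.8, 0.2, -1.3]
grip_width: 0.0391
t 29.6 tcp [0.5182 0.182  0.1655] yaw 171.0 tilt [0.0004 0.0002] F [-0.8   0.16 -1.32] grip 0.0391 q [-0.52  0.45  0.13  1.87 -0.08  0.82  1.06]
units [0.02  0.002 0.642] twist -0.0 or 18.0
```

View pics/side9z.png

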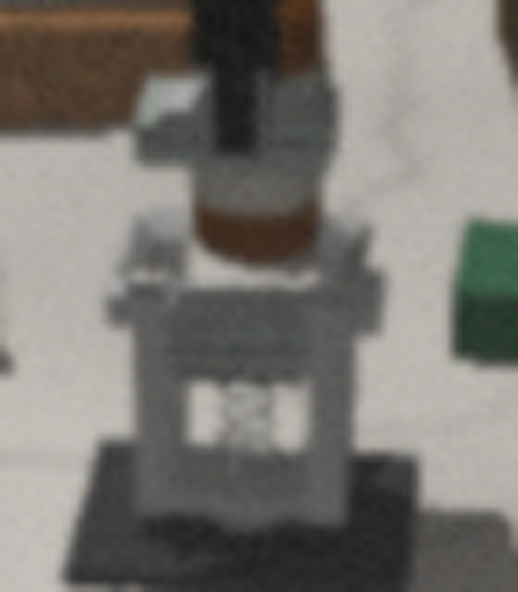

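Run:
```python
from h import *
import pickle
np.set_printoptions(linewidth=250)
for k,r in(("2",(150,162)),("9",(150,166))):
    g=pickle.load(open(f"side{k}.pkl","rb"))["pixels"].astype(int).sum(2)//3
    print(np.arange(258,298)); print(g[r[0]:r[1],258:298])
```

```text
[258 259 260 261 262 263 264 265 266 267 268 269 270 271 272 273 274 275 276 277 278 279 280 281 282 283 284 285 286 287 288 289 290 291 292 293 294 295 296 297]
[[ 63  60  64  63  60  60  62  75 112 145 151 155 165 158 128  85  44  28  29  33  34  53  65  66  71  73  70  71  72  78  72  80  96 101 122 152 172 174 173 170]
 [ 62  66  66  63  61  63  68  90 124 148 154 156 159 139 102  68  49  26  27  25  28  48  64  67  76  79  82  79  78  81  77  73  74  77 103 147 170 174 172 168]
 [ 61  64  62  61  62  62  69 101 137 149 144 139 134 107  80  65  47  33  31  32  29  48  63  67  75  79  78  79  79  76  77  73  72  75 101 144 170 174 171 168]
 [ 64  65  60  62  59  63  76 101 124 133 121 104  98  82  76  62  47  34  29  32  31  49  66  65  71  76  80  78  78  77  74  71  69  73  99 143 170 171 169 168]
 [ 62  60  62  60  58  62  76  92  90  90  87  79  78  77  76  65  44  31  29  31  35  48  64  68  75  79  79  78  79  78  75  70  71  74  98 144 167 170 169 164]
 [ 64  60  61  62  61  61  64  78  76  78  76  77  80  84  75  65  42  33  33  32  32  44  66  73  77  77  74  77  75  77  
[... 3089 characters left out ...]
79  82  89 113 151 171 176 176 175 175 174 171]
 [175 178 174 176 167 155 135 127 126 128 127 121 108  89  83  84  84  87  83  81  82  78  84  83  79  85  84  82  84  85  94 126 163 170 174 173 176 175 176 174]
 [177 174 175 174 169 171 166 164 161 163 163 155 129 101  88  89  86  89  86  85  81  88  87  87  88  85  83  83  82  84 107 145 169 174 177 175 173 176 175 169]
 [174 176 175 175 174 174 173 173 173 172 170 164 139 100  86  87  91  91  90  91  96  92  93  94  90  90  89  87  83  88 120 158 174 174 173 174 168 170 167 168]
 [176 175 176 179 174 175 171 173 172 172 172 164 141 101  88  89  93  89  89  94  93  99  93  94  90  94  90  87  84  89 123 165 178 173 174 173 169 166 167 167]]
```

Tin B sits about 4 mm toward −x in the grip compared with tin A (left edge 262.7 against 264.7). I'll compensate by +3.5 mm in x and lower.

```bash
python3 -m jog '{"translation":[[-0.03,0,0],[-0.058,0,0.05],[-0.058,0,0.15],[-0.058,0,0.3],[-0.058,0,0.45],[-0.058,0,0.55],[-0.058,0,0.64],[-0.058,0,0.64]],"twist":[0,0,0,0,0,0,0,0]}'; python3 go.py 0.5215 0.1816 0.117 -9
```

```text
t: 30.65
eef_pos: [0.5212, 0.1813, 0.1265]
tcp_rot: [-0.246, -3.131, 0.001]
ft_force: [0.5, -0.2, 0.2]
grip_width: 0.0393
t 30.65 tcp [0.5212 0.1813 0.1265] yaw 171.0 tilt [-0.0007 -0.0003] F [ 0.49 -0.17  0.22] grip 0.0393 q [-0.51  0.51  0.12  1.89 -0.09  0.75  1.08]
units [-0.003  0.006  0.158] twist -0.0 or 18.0
```

```bash
python3 -m jog '{"translation":[[0,0,0.01],[0,0,0.03],[0,0,0.05],[0,0,0.07],[0,0,0.09],[0,0,0.11],[0,0,0.11],[0,0,0.11]],"twist":[0,0,0,0,0,0,0,0]}'; python3 go.py 0.5215 0.1816 0.113 -9
```

```text
t: 31.65
eef_pos: [0.5215, 0.1814, 0.1203]
tcp_rot: [0.246, 3.132, 0.0]
ft_force: [-0.0, -0.3, -0.2]
grip_width: 0.039
t 31.65 tcp [0.5215 0.1814 0.1203] yaw 171.0 tilt [0.0001 0.    ] F [-0.04 -0.26 -0.23] grip 0.039 q [-0.51  0.52  0.12  1.89 -0.09  0.73  1.08]
units [0.001 0.003 0.122] twist 0.0 or -18.0
```

```bash
python3 -m jog '{"translation":[[0,0.003,0.01],[0,0.003,0.03],[0,0.003,0.05],[0,0.003,0.07],[0,0.003,0.09],[0,0.003,0.1],[0,0.003,0.1],[0,0.003,0.1]],"twist":[0,0,0,0,0,0,0,0]}'; python3 go.py 0.5215 0.1816 0.113 -9
```

```text
t: 32.65
eef_pos: [0.5216, 0.1816, 0.1144]
tcp_rot: [0.247, 3.132, 0.0]
ft_force: [0.5, 1.6, -0.3]
grip_width: 0.0393
t 32.65 tcp [0.5216 0.1816 0.1144] yaw 171.0 tilt [0.0001 0.0001] F [ 0.47  1.61 -0.28] grip 0.0393 q [-0.51  0.53  0.12  1.89 -0.09  0.72  1.08]
units [0.002 0.001 0.023] twist -0.0 or 18.0
```

```bash
python3 -m jog '{"translation":[[0,0.01,0],[0,0.012,0.01],[0,0.012,0.02],[0,0.012,0.03],[0,0.012,0.05],[0,0.012,0.06],[0,0.012,0.06],[0,0.012,0.06]],"twist":[0,0,0,0,0,0,0,0]}'; python3 go.py 0.5215 0.1816 0.113 -9; python3 pic.py 10
```

```text
t: 33.65
eef_pos: [0.5217, 0.1822, 0.1107]
tcp_rot: [0.247, 3.132, 0.0]
ft_force: [-0.3, -0.0, -0.8]
grip_width: 0.0391
t 33.65 tcp [0.5217 0.1822 0.1107] yaw 171.0 tilt [ 0.0001 -0.    ] F [-0.31 -0.   -0.77] grip 0.0391 q [-0.51  0.54  0.12  1.89 -0.09  0.72  1.08]
units [ 0.001 -0.011 -0.038] twist -0.0 or 18.0
```

View pics/side10z.png

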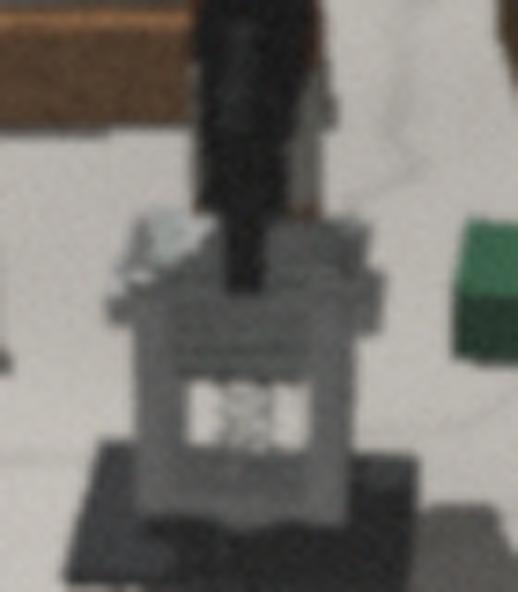

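Tin B is in the mouth, square and free of side force. I'll release, recentre on the axis and shut the fingers.

```bash
python3 -m jog '{"translation":[[0,0,0],[0,0,0],[0,0,0],[0,0,0],[0,0,-0.1],[0,0,-0.4],[0,0,-0.8],[0,0,-0.9]],"twist":[0,0,0,0,0,0,0,0]}' -0.3;python3 -m jog '{"translation":[[0.07,0.01,0],[0.07,0.01,0],[0.07,0.01,0],[0.07,0.01,0],[0.07,0.01,0],[0.07,0.01,0],[0.07,0.01,0],[0.07,0.01,0]],"twist":[0,0,0,0,0,0,0,0]}' 1 30; python3 go.py 0.5171 0.1823 0.130 -9;  python3 pic.py 11
```

```text
t: 34.7
eef_pos: [0.523, 0.1828, 0.1672]
tcp_rot: [0.246, 3.128, 0.003]
ft_force: [0.4, 0.2, 0.1]
grip_width: 0.0557
t: 35.7
eef_pos: [0.5176, 0.1835, 0.1647]
tcp_rot: [0.246, 3.132, 0.0]
ft_force: [0.4, -0.7, 0.4]
grip_width: 0.0002
t 35.7 tcp [0.5176 0.1835 0.1647] yaw 171.0 tilt [0. 0.] F [ 0.44 -0.72  0.37] grip 0.0002 q [-0.53  0.45  0.13  1.87 -0.08  0.82  1.06]
units [ 0.005 -0.021  0.578] twist 0.0 or -18.0
```

View pics/side11z.png

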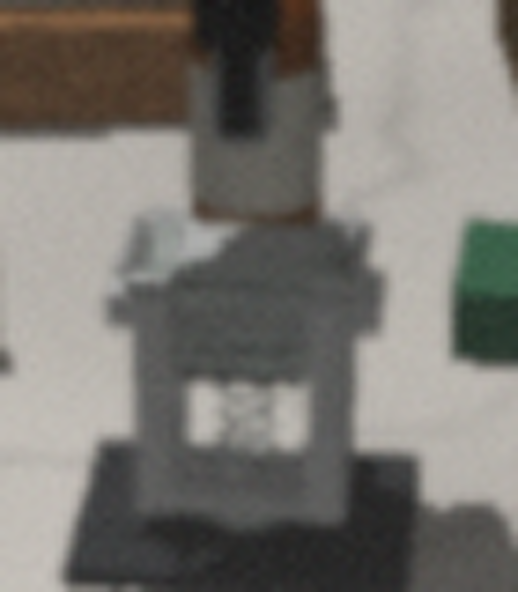

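```bash
python3 -m jog '{"translation":[[0.005,-0.015,0.2],[0.005,-0.02,0.4],[0.005,-0.02,0.55],[0.005,-0.02,0.6],[0.005,-0.02,0.64],[0.005,-0.02,0.68],[0.005,-0.02,0.71],[0.005,-0.02,0.74]],"twist":[0,0,0,0,0,0,0,0]}'; python3 go.py 0.5171 0.1823 0.096 -9
```

```text
t: 36.75
eef_pos: [0.5179, 0.1826, 0.121]
tcp_rot: [0.246, 3.13, 0.001]
ft_force: [-0.1, -0.1, 5.2]
grip_width: 0.0003
t 36.75 tcp [0.5179 0.1826 0.121 ] yaw 170.99 tilt [0.0018 0.0006] F [-0.13 -0.15  5.19] grip 0.0003 q [-0.52  0.52  0.12  1.9  -0.09  0.73  1.07]
units [ 0.014 -0.007  0.416] twist -0.001 or 18.0
```

```bash
python3 -m jog '{"translation":[[0,0,0.02],[0,0,0.045],[0,0,0.07],[0,0,0.095],[0,0,0.12],[0,0,0.145],[0,0,0.17],[0,0,0.19]],"twist":[0,0,0,0,0,0,0,0]}'; python3 go.py 0.5171 0.1823 0.096 -9
```

```text
t: 37.75
eef_pos: [0.5173, 0.1824, 0.1089]
tcp_rot: [0.247, 3.131, 0.0]
ft_force: [1.3, 0.2, 4.2]
grip_width: 0.0002
t 37.75 tcp [0.5173 0.1824 0.1089] yaw 171.0 tilt [0.0005 0.0002] F [1.26 0.22 4.21] grip 0.0002 q [-0.51  0.53  0.12  1.91 -0.09  0.71  1.07]
units [ 0.004 -0.003  0.215] twist -0.0 or 18.0
```

```bash
python3 -m jog '{"translation":[[0,0,0.03],[0,0,0.06],[0,0,0.09],[0,0,0.12],[0,0,0.15],[0,0,0.18],[0,0,0.2],[0,0,0.205]],"twist":[0,0,0,0,0,0,0,0]}'; python3 go.py 0.5171 0.1823 0.094 -9; python3 pic.py 12
```

```text
t: 38.75
eef_pos: [0.517, 0.1823, 0.0964]
tcp_rot: [-0.246, -3.132, 0.0]
ft_force: [2.2, 0.9, 3.6]
grip_width: 0.0001
t 38.75 tcp [0.517  0.1823 0.0964] yaw 171.0 tilt [-0.0003 -0.0001] F [2.21 0.85 3.56] grip 0.0001 q [-0.51  0.55  0.12  1.91 -0.1   0.68  1.08]
units [-0.002 -0.     0.04 ] twist 0.0 or -18.0
```

View pics/side12z.png

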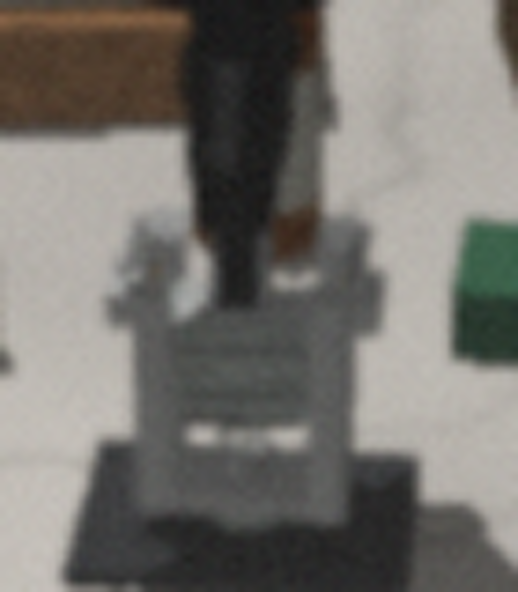

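Both tins are seen stacked, and the top one is at about lip level. I'll go on in small feeling steps.

```bash
python3 -m jog '{"translation":[[0,0,0.01],[0,0,0.02],[0,0,0.03],[0,0,0.03],[0,0,0.03],[0,0,0.03],[0,0,0.03],[0,0,0.03]],"twist":[0,0,0,0,0,0,0,0]}'; python3 go.py 0.5171 0.1823 0.094 -9|head -1
```

```text
t: 39.8
eef_pos: [0.517, 0.1824, 0.0948]
tcp_rot: [-0.246, -3.132, 0.0]
ft_force: [1.3, 0.6, 3.5]
grip_width: -0.0001
t 39.8 tcp [0.517  0.1824 0.0948] yaw 171.0 tilt [-0.0002 -0.    ] F [1.28 0.64 3.47] grip -0.0001 q [-0.51  0.56  0.12  1.91 -0.1   0.68  1.08]
```

```bash
python3 -m jog '{"translation":[[0,0,0.004],[0,0,0.008],[0,0,0.012],[0,0,0.016],[0,0,0.018],[0,0,0.018],[0,0,0.018],[0,0,0.018]],"twist":[0,0,0,0,0,0,0,0]}'; python3 go.py 0.5171 0.1823 0.094 -9|head -1
```

```text
t: 40.8
eef_pos: [0.5171, 0.1823, 0.0937]
tcp_rot: [-0.247, -3.132, 0.0]
ft_force: [0.6, 0.4, 3.8]
grip_width: 0.0003
t 40.8 tcp [0.5171 0.1823 0.0937] yaw 171.0 tilt [-0. -0.] F [0.61 0.37 3.77] grip 0.0003 q [-0.51  0.56  0.11  1.91 -0.1   0.68  1.08]
```

```bash
python3 -m jog '{"translation":[[0,0,0.004],[0,0,0.008],[0,0,0.012],[0,0,0.016],[0,0,0.018],[0,0,0.018],[0,0,0.018],[0,0,0.018]],"twist":[0,0,0,0,0,0,0,0]}'; python3 go.py 0.5171 0.1823 0.094 -9|head -1
```

```text
t: 41.8
eef_pos: [0.517, 0.1823, 0.0926]
tcp_rot: [-0.246, -3.132, 0.0]
ft_force: [0.0, 1.1, 4.3]
grip_width: -0.0001
t 41.8 tcp [0.517  0.1823 0.0926] yaw 171.0 tilt [-0.0001 -0.    ] F [0.   1.14 4.32] grip -0.0001 q [-0.51  0.56  0.11  1.91 -0.1   0.67  1.08]
```

```bash
cat > chk.py <<'E'
from h import *
import sys
s=status.get_state(); f=s["ft_force"]; print("Fz",round(f[2],2),"z",round(s["eef_pos"][2],4),"Fxy",np.round(f[:2],1))
sys.exit(0 if f[2]<float(sys.argv[1]) and np.hypot(*f[:2])<5 else 1)
E
python3 -m jog '{"translation":[[0,0,0.004],[0,0,0.008],[0,0,0.012],[0,0,0.016],[0,0,0.018],[0,0,0.018],[0,0,0.018],[0,0,0.018]],"twist":[0,0,0,0,0,0,0,0]}' >/dev/null; python3 chk.py 7 && python3 -m jog '{"translation":[[0,0,0.004],[0,0,0.008],[0,0,0.012],[0,0,0.016],[0,0,0.018],[0,0,0.018],[0,0,0.018],[0,0,0.018]],"twist":[0,0,0,0,0,0,0,0]}'>/dev/null; python3 chk.py 7 && python3 -m jog '{"translation":[[0,0,0.004],[0,0,0.008],[0,0,0.012],[0,0,0.016],[0,0,0.018],[0,0,0.018],[0,0,0.018],[0,0,0.018]],"twist":[0,0,0,0,0,0,0,0]}'>/dev/null; python3 chk.py 7; python3 go.py 0 0 0 0 |head -1
```

```text
Fz 4.31 z 0.0916 Fxy [-0.6  0.7]
Fz 4.62 z 0.0905 Fxy [-0.1  0.8]
Fz 4.53 z 0.0894 Fxy [-0.7  1. ]
t 44.8 tcp [0.5171 0.1823 0.0894] yaw 171.0 tilt [-0. -0.] F [-0.69  0.98  4.53] grip -0.0002 q [-0.51  0.57  0.11  1.91 -0.1   0.67  1.08]
```

```bash
python3 -m jog '{"translation":[[0,0,0.004],[0,0,0.008],[0,0,0.012],[0,0,0.016],[0,0,0.018],[0,0,0.018],[0,0,0.018],[0,0,0.018]],"twist":[0,0,0,0,0,0,0,0]}' >/dev/null; python3 chk.py 7 && python3 -m jog '{"translation":[[0,0,0.004],[0,0,0.008],[0,0,0.012],[0,0,0.016],[0,0,0.018],[0,0,0.018],[0,0,0.018],[0,0,0.018]],"twist":[0,0,0,0,0,0,0,0]}'>/dev/null; python3 chk.py 7 && python3 -m jog '{"translation":[[0,0,0.004],[0,0,0.008],[0,0,0.012],[0,0,0.016],[0,0,0.018],[0,0,0.018],[0,0,0.018],[0,0,0.018]],"twist":[0,0,0,0,0,0,0,0]}'>/dev/null; python3 chk.py 7 && python3 -m jog '{"translation":[[0,0,0.004],[0,0,0.008],[0,0,0.012],[0,0,0.016],[0,0,0.018],[0,0,0.018],[0,0,0.018],[0,0,0.018]],"twist":[0,0,0,0,0,0,0,0]}'>/dev/null;python3 chk.py 7; python3 go.py 0 0 0 0 |head -1
```

```text
Fz 4.92 z 0.0883 Fxy [0.4 0.2]
Fz 4.78 z 0.0873 Fxy [0.8 0.6]
Fz 4.85 z 0.0862 Fxy [-0.3  0.8]
Fz 13.12 z 0.0858 Fxy [-2.7 -0.8]
t 48.8 tcp [0.5172 0.1824 0.0858] yaw 170.99 tilt [0.     0.0002] F [-2.67 -0.78 13.12] grip 0.0001 q [-0.51  0.57  0.11  1.91 -0.1   0.66  1.08]
```

Force jumped from 4.9 to 13.1 N in one step, so the stack is on the stop about 12 mm below the lips, within the 5–29 mm range. I'll lean a touch more and hold.

```bash
python3 -m jog '{"translation":[[0,0,0.001],[0,0,0.002],[0,0,0.003],[0,0,0.003],[0,0,0.003],[0,0,0.003],[0,0,0.003],[0,0,0.003]],"twist":[0,0,0,0,0,0,0,0]}' ; python3 pic.py 13; python3 go.py 0 0 0 0 |head -1
```

```text
t: 49.8
eef_pos: [0.5172, 0.1824, 0.0858]
tcp_rot: [0.247, 3.132, 0.0]
ft_force: [-3.7, -0.1, 14.9]
grip_width: -0.0002
t 49.85 tcp [0.5172 0.1824 0.0858] yaw 170.99 tilt [0.0001 0.0002] F [-2.54 -0.68 13.71] grip -0.0003 q [-0.51  0.57  0.11  1.91 -0.1   0.66  1.08]
```

View pics/side13z.png

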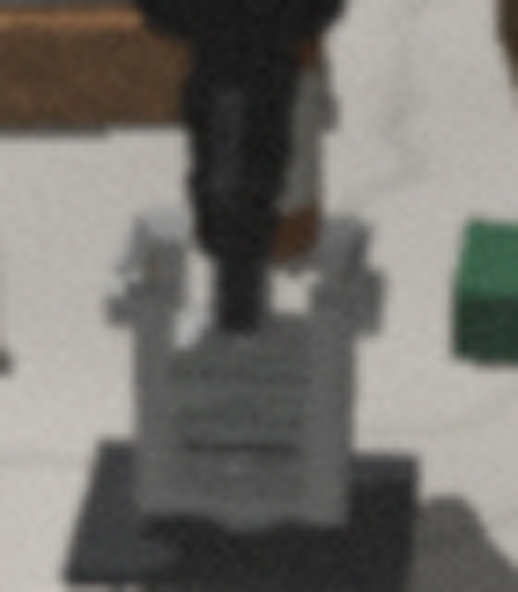

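The stack is bottomed with about 9–10 N extra, held over 1 s. Now I let it rise slowly and withdraw.

```bash
python3 -m jog '{"translation":[[0,0,-0.02],[0,0,-0.05],[0,0,-0.08],[0,0,-0.11],[0,0,-0.14],[0,0,-0.17],[0,0,-0.19],[0,0,-0.2]],"twist":[0,0,0,0,0,0,0,0]}' | grep -A1 -E "eef|force"; python3 -m jog '{"translation":[[0,0,-0.02],[0,0,-0.05],[0,0,-0.1],[0,0,-0.3],[0,0,-0.7],[0,0,-1.2],[0,0,-1.7],[0,0,-2.2]],"twist":[0,0,0,0,0,0,0,0]}'; python3 -m jog '{"translation":[[0,-0.5,-0.2],[0,-1.2,-0.3],[0,-1.9,-0.3],[0,-2.6,-0.3],[0,-3.2,-0.3],[0,-3.5,-0.3],[0,-3.5,-0.3],[0,-3.5,-0.3]],"twist":[0,0,0,0,0,0,0,0]}' -0.3; python3 pic.py 14
python3 - <<'E'
from h import *
c=vision.camera("top"); save(c,"top14")
cv2.imwrite("pics/top14z.png",cv2.resize(np.ascontiguousarray(c["pixels"][170:240,190:260,::-1]),None,fx=8,fy=8,interpolation=cv2.INTER_CUBIC))
save(vision.camera("side"),"side14full")
E
```

```text
eef_pos: [0.5171, 0.1823, 0.097]
tcp_rot: [0.247, 3.132, 0.0]
ft_force: [-0.2, 0.3, 4.3]
grip_width: -0.0002
t: 51.85
eef_pos: [0.5171, 0.1823, 0.2307]
tcp_rot: [0.247, 3.131, 0.0]
ft_force: [-0.6, -0.3, -0.6]
grip_width: -0.0001
t: 52.85
eef_pos: [0.4845, -0.0239, 0.2473]
tcp_rot: [0.245, 3.132, 0.001]
ft_force: [0.3, 0.3, -0.1]
grip_width: 0.0557
```

View pics/side14z.png

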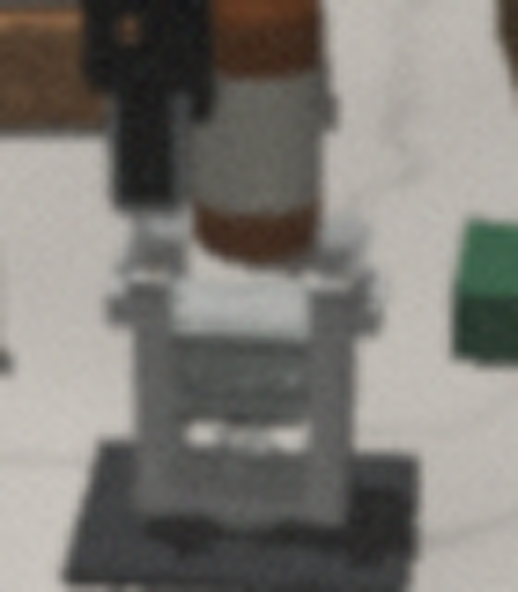

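View pics/top14z.png

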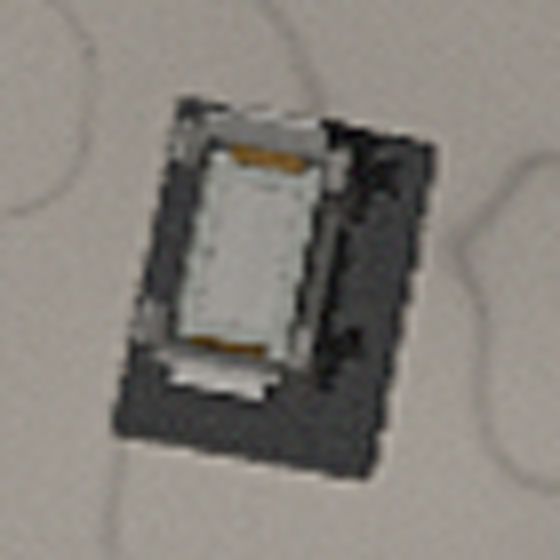

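View pics/side14full.png

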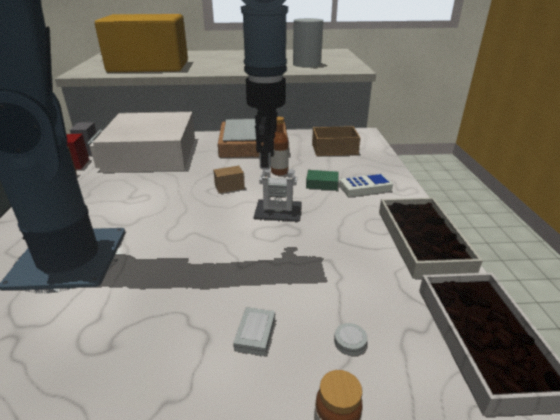

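The top view shows both brass lips (zoom 270,158 and 228,345) shut over the upper tin. The side view shows two stacked tins under the lips. The other goods are where they were and the gripper is clear, so I'm handing in.

```bash
python3 -c "
from plant import ticket; print(ticket.job_done())"
```

```text
the job is handed in; nothing more can be done
None
```

Both pocket tins are loaded in the dispenser under the lips, and I handed the job in at about 53 s of the 72 s allowed.

- **Loading:** I laid each tin flat in the mouth and pressed it down with the shut fingertips. Readings during both presses were about 5 N or less, and neither tin jammed. The flares pushed sideways with up to about 3 N as tin A went in, and about 1.6 N for tin B. I eased both over. Tin B sat about 4 mm off-centre in the grip, so I corrected that before it went into the mouth.
- **Stop and lean:** I pushed the stack down in 1.1 mm steps. It bottomed about 12 mm below the lips, where the force jumped from 4.9 N to 13.1 N. I leaned on it for just over a second at 13.1 to 14.9 N, which is about 8 to 10 N above the spring force. The force is only read at the end of each move, so a brief peak in between would not have shown. I then let the stack rise slowly and withdrew.
- **Last checks:** The top view shows both lips over the upper tin, and the side view shows two level, stacked tins. In the side view the large tin, round tin, jar, bottle, carton and gift box look unmoved. The gripper was empty and clear of everything. The lips' joint positions cannot be read directly, so "snapped shut" rests on the pictures and on the stack staying down, held by the lips.

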